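Couple a dispersing tube to the touch-run tube disperser and hold it down

ROBOT

A 7-joint arm with a two-finger parallel gripper is mounted at the origin on a cart in front of the work surface, level with it; the furniture and walls round the work are solid. World frame = base frame: x ahead of the robot, y to its left, z up, the work surface at z = 0. Lengths are in m, angles in rad, forces in N, time in s.
With the tool pointing down it reaches from about 0.4 to 0.85 m from the base axis. Payload 10.4 kg.
Tool frame: the origin (TCP) lies midway between the tips of the shut fingers; the grasp point (between the pads) lies 19 mm behind it; z points along the fingers, y is the line along which they close (so a half turn about z gives the same grasp; the last joint's range is limited). The gripper opens to 87 mm and grips with 3 to 60 N. Pads are 19 mm wide; open, the fingers measure 117 mm over their backs; the gripper's body (75 mm by 190 mm) begins 51 mm behind the grasp point.
Start: joints at [1.302, 0.332, -0.065, 1.46, 0.022, 1.35, -0.088], TCP at [0.152, -0.606, 0.223] pointing down, gripper open.
Joint ranges: [-2.6, 2.6], [-0.5, 2.12], [-1.47, 1.34], [0.16, 2.42], [-1.27, 4.41], [0.06, 2.06], [-2.6, 2.6]. Speed limits (rad/s): [2.22, 2.22, 2.79, 2.79, 3.14, 3.14, 3.14].

INTERFACE

Orientations are given as a unit quaternion [x, y, z, w].
In Python, from bench import r gives the robot as it stands.
- The arm moves only by the tool carry_out, never from a script. Its argument "steps" is a list that holds one entry, the list of rows, each a list of 6 numbers: the shift along the tool's x, y, z in cm, then the turn, a rotation vector about the tool's x, y, z in rad. In form: [[[dx, dy, dz, wx, wy, wz], ...]]. A call has 1 to 20 rows; each row is the pose to reach, as a shift and turn from the pose commanded when the call began, along the tool's axes at that moment; what a row does not reach only later rows make up. A row lasts 1/12 s, in which the tool goes at most 41.7 mm and 7.16 degrees, less where a joint would pass 70% of its speed; a pose out of reach is approached as far as the arm can. A call with a gripper value outside its range is refused whole. "hand" is the closure, from -1 (fully open) to 1 (shut), set as the call begins (left out, the last holds). The fingers move at their own pace and stop on an object; "squeeze" is the grip in N (left out, the last holds). Time passes only in rows, so rows that repeat a pose let the fingers close. It gives the time, the measured TCP pose, the force, the opening and the grip force at its end, in the units of the state.
- r.read_state(): the state, without advancing time (a new reading comes with each control period).
- r.camera(name): name is "scene" or "side" or "wrist"; returns the picture (400x640x3 uint8, red, green, blue); there is no depth.
- r.camera_params(name): a dict with "fx", "fy", "cx", "cy" (pixels), "view" (4x4, takes a point from world to camera coordinates). Camera axes: x right, y up, looking along -z (the intrinsics and any distortion apply to the point x, -y, -z); pixel columns grow to the right and rows downward; lengths in m; the calibration is good to about 2 mm. A picture is of the moment at which its call begins: read the wrist's pose just before it. camera_params takes no time and is no camera call; for the wrist camera it gives the pose at the moment of the call.
- r.close_job(): hands the job in; it is judged then, once.
The state is a dict: "time": time; "joint_positions": joint angles; "joint_vel": joint speeds; "joint_torque": joint torques, N m; "ee_pos": TCP position; "eef_rot": TCP orientation; "ft_force": force on the tool from outside, world axes, zero at the start; "torque": the same for the moment, N m; "width": finger opening in m; "grip_force": force on a finger pad.
Only numpy, scipy, OpenCV 4.12 (cv2) and the standard library are available. Lean on these libraries where they do the work, as an engineer would, in place of code of your own. Each camera call takes 0.05 s, during which the arm holds its last target. There are 200 camera calls.

TASK

Twist the spring-return knob of the small white tube disperser clockwise to its stop, so that the metal splash shutter swings clear of the drive hub, and let go so that the knob springs back. Then lift the orange-collared tube out of the stand, lower its keyed shaft into the hub and turn it until the key slips home and the collar sits flat on the hub, leaving the blue-collared tube, the beaker and the dish lid where they are. The drive runs only while its sprung hub is held down, so keep pushing and finish still gripping the upright tube and holding the hub well down, past the middle of its travel.

Things in the scene. Friction and masses are not known exactly. Their poses are not given: they have to be found in the camera images.
- disperser: fixed white housing, 150 (x) x 190 (y) x 62 mm high, origin at the centre of its underside, front (black panel) to its -x. On its deck, at x = 0: steel drive hub (axis y = -50 mm), shutter pivot (y = +5 mm), knob (axis y = +51 mm)
- hub_face (a point): centre of the hub's flat top (40 mm across, 72 mm above the worktop when up); sinks with the hub but keeps the housing's axes. Through bore 17 mm, 38 mm deep, with one keyway 7 mm wide reaching 14.5 mm from the axis. The keyway (red mark beside it) points to -x of this point give or take 0.75 rad, its angle is not reported; turning the hub takes about 0.25 N m, so the greased shaft's rubbing does not
- hub_press (a joint): how far the hub is pressed down: 0 (up) to 0.008 m (stop). Its spring pushes back with about 3.5 N at 0, 0.8 N more per mm; let go, it rises. While the key rests on the face beside the keyway the hub sinks and the shaft does not enter; it pops up when the key drops in
- shutter_knob (a joint): angle of the spring-return knob, 0 at rest to 1.05 rad at its stop, growing clockwise seen from above; a spring (0.04 to 0.17 N m) turns it back to 0 when released
- knob_grip (a point): on the knob's axis, 99 mm above the worktop, 10.5 mm below the top of its black bar grip. The bar is 39 mm long, 11 mm thick, 24 mm high, on a 39 mm round skirt, and lies along this point's x axis, which turns with the knob; at rest that is the housing's x
- shutter (a joint): angle of the aluminium splash shutter, a flat 3 mm leaf on an upright pivot, 73 to 76 mm above the worktop: 0 closed (its round end covers the hub), about 0.9 rad when the knob's crank has pushed it fully aside, towards the back. Friction keeps it where it is left; the knob springs back without it
- tube_stand: fixed white stand 190 x 72 x 46 mm, long along its own x, origin at the centre of its underside; three 28 mm holes in its top at x = -55, 0 and +55 mm. The two tubes stand in the outer holes (either way round); they lift straight out
- orange_tube: loose tube with the orange collar, 0.15 kg, shaft down in the stand. Origin on the axis at the collar's underside, z up. Collar 44 mm across, 0 to 20 mm; clear tube 30 mm across, 20 to 105 mm. Shaft 14 mm across down to -32 mm; key 5 mm wide, 12.5 mm out from the axis to the tube's own -x (black rib above it), from -4 to -20 mm; the shaft below the key enters the bore at any angle
- orange_tube_mid (a point): middle of the clear part of the orange-collared tube, on its axis, 62 mm above the collar's underside: where to grip it (30 mm across); axes as the tube's
- blue_tube: the other tube, same shape with a blue collar; bystander
- beaker: glass beaker, 67 mm across, 83 mm high, origin under its centre; bystander
- dish_lid: clear round dish lid, 90 mm across, 12 mm high, flat on the worktop, origin under its centre; bystander
There are look-alikes about, which are no part of the job. There is more than one size of the disperser; the one meant has the size given above. Leave any brown look-alike of the orange_tube alone.

How it is judged:
On the way, in this order (a step that is already met when the one before it is completed fails the run):
1. the knob is twisted to its stop (value of joint shutter_knob above 0.97 rad), for 0.1 s.
2. the knob has sprung back and the shutter is left open (value of joint shutter_knob below 0.1 rad and value of joint shutter above 0.75 rad), for 0.1 s.
3. the orange-collared tube is lifted out of the stand (height (world z) of orange_tube above 0.082 m), for 0.1 s.
At the end, for the whole second after the job is handed in: For the last second: orange tube gripped (over 3 N), upright (0.07 rad) and still, collar within 2 mm of the hub face and 3 mm of its axis, hub pressed over 4 of 8 mm; shutter open (over 0.75 rad), knob at rest (under 0.1 rad) (all of step 2 and z of orange_tube in the frame of hub_face below 0.002 m and horizontal distance between orange_tube and hub_face below 0.003 m and angle between orange_tube's own z axis and vertical below 0.07 rad and value of joint hub_press above 0.004 m and contact force between the fingers and orange_tube above 3 N and linear speed of orange_tube below 0.02 m/s); the arm keeps its last pose, push and grip.
It fails at once if the blue-collared tube is disturbed (30 mm) (distance of blue_tube from where it was at the start of the episode above 0.03 m).
It fails at once if the beaker is disturbed (30 mm) (distance of beaker from where it was at the start of the episode above 0.03 m).
It fails at once if the dish lid is disturbed (30 mm) (distance of dish_lid from where it was at the start of the episode above 0.03 m).
It also fails if it takes over 67 s, if anything falls off the work surface, if the arm or the gripper's body presses on something with over 40 N, if the wrist force passes 120 N, or if a joint passes its speed limit or range.

## Working session

There is one attempt and no reset: what is moved stays moved. The work goes in short steps, Python scripts to look and compute and a tool call to move; the robot and the scene stay as the last step left them, time stands still between calls to the robot, and variables do not carry over. Pictures are saved under pics/ and viewed, at most 10 in all, crops included, and the job is handed in when it is done.

Besides the shell and the picture viewer there is one more tool, called after "Emit:" as a command line: name --argument value ..., lists and objects as JSON in quotes. carry_out: Moves the arm, as the interface text tells. Its arguments: {"type":"object","properties":{"steps":{"type":"array","items":{"type":"array","items":{"type":"array","items":{"type":"number"}}}},"hand":{"type":"number"},"squeeze":{"type":"number"}},"required":["steps"]}

```bash
mkdir -p pics; ls
python3 - <<'E'
from bench import r
import cv2,numpy as np,json
s=r.read_state();print({k:np.round(v,3).tolist() for k,v in s.items()})
for n in ["scene","side"]:
    p=r.camera_params(n);print(n,{k:np.round(v,4).tolist() if not isinstance(v,str) else v for k,v in p.items()})
    cv2.imwrite(f"pics/{n}0.png",r.camera(n)[:,:,::-1])
print(r.camera_params("wrist"))
E
```

```text
pics
{'time': 0.0, 'joint_positions': [1.302, 0.333, -0.065, 1.461, 0.022, 1.35, -0.089], 'joint_vel': [0.0, -0.001, -0.0, -0.001, 0.002, -0.0, -0.001], 'joint_torque': [0.0, -62.326, 0.025, -38.989, -0.061, 0.04, 0.0], 'ee_pos': [0.152, -0.606, 0.222], 'eef_rot': [0.992, 0.123, -0.0, -0.001], 'ft_force': [-0.321, 0.577, 0.561], 'torque': [0.002, 0.037, -0.039], 'grip_force': 0.0, 'width': 0.087}
scene {'fx': 423.9598, 'fy': 423.9598, 'cx': 322.8987, 'cy': 204.9527, 'view': [[0.5436, -0.8393, -0.0067, -0.1467], [0.4134, 0.2608, 0.8724, -0.3338], [-0.7305, -0.477, 0.4888, -1.1763], [0.0, 0.0, 0.0, 1.0]]}
side {'fx': 373.7917, 'fy': 373.7917, 'cx': 316.4213, 'cy': 193.633, 'view': [[0.9989, 0.0412, -0.0227, -0.5297], [0.0025, 0.4369, 0.8995, -0.1599], [0.047, -0.8986, 0.4363, -1.2304], [0.0, 0.0, 0.0, 1.0]]}
{'fx': 356.2429954524786, 'fy': 356.2429954524786, 'cx': 321.481418658026, 'cy': 200.75170241334854, 'view': array([[ 0.24308748, -0.97000334, -0.00141632, -0.62338471],
       [ 0.93955646,  0.23581981, -0.24823917,  0.0301565 ],
       [ 0.24112682,  0.05901312,  0.96869774, -0.38940353],
       [ 0.        ,  0.        ,  0.        ,  1.        ]])}
```

View pics/scene0.png

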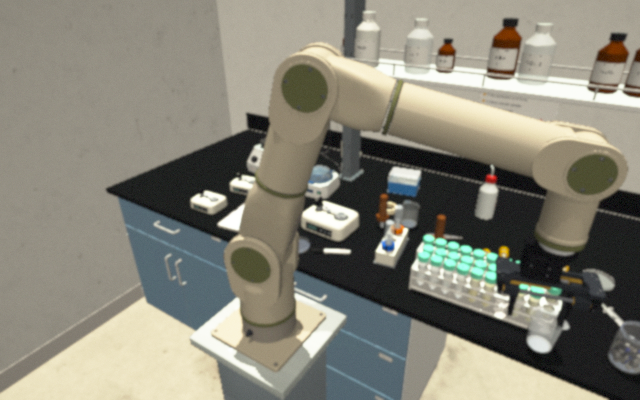

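View pics/side0.png

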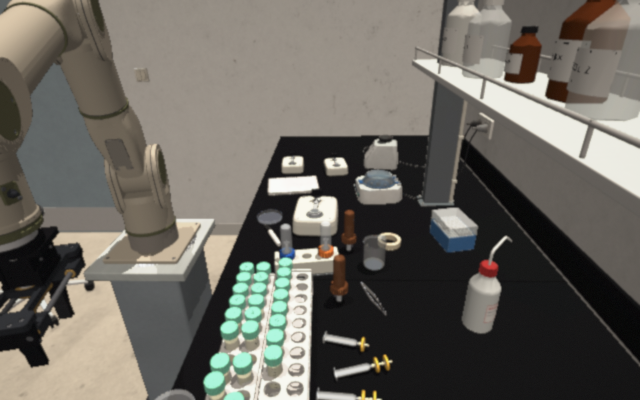

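Scene view: the main disperser is at (330,218), also seen in the side view at (317,213). Smaller look-alikes are at scene (208,203) and (243,185). The orange tube is at scene (397,238) / side (326,243) and the blue tube at scene (388,245) / side (288,243). Brown look-alikes are at side (348,230) and (339,275), the beaker at side (374,252) and the lid at side (270,216). I'll check the choice with close crops and triangulate.

```bash
cat > h.py <<'E'
import numpy as np,cv2
from scipy.spatial.transform import Rotation as R
from bench import r
def K(p): return np.array([[p['fx'],0,p['cx']],[0,p['fy'],p['cy']],[0,0,1]])
def ext(p):
    V=np.diag([1,-1,-1,1.])@np.array(p['view']); return V
def plane(p,uv,z):
    V=ext(p); d=V[:3,:3].T@np.linalg.solve(K(p),[uv[0],uv[1],1]); c=-V[:3,:3].T@V[:3,3]
    return c+d*(z-c[2])/d[2]
def proj(p,X):
    q=(K(p)@(ext(p)@np.c_[np.atleast_2d(X),np.ones(len(np.atleast_2d(X)))].T)[:3]); return (q[:2]/q[2]).T
def tri(p1,a,p2,b):
    X=cv2.triangulatePoints(K(p1)@ext(p1)[:3],K(p2)@ext(p2)[:3],np.float64(a).reshape(2,1),np.float64(b).reshape(2,1)).ravel(); return X[:3]/X[3]
E
python3 - <<'E'
from h import *
S=r.camera_params("scene");D=r.camera_params("side")
print(S.keys(), S.get('dist'))
for n,a,b in [("hub/disp",(330,215),(317,210)),("orange",(398,231),(326,252)),("blue",(388,244),(288,253))]:
    print(n,tri(S,a,D,b),plane(S,a,.07),plane(D,b,.07))
a=cv2.imread("pics/scene0.png")[170:270,280:430];b=cv2.imread("pics/side0.png")[140:290,240:420]
a=cv2.resize(a,(750,500),interpolation=2)
b=cv2.resize(b,(720,600),interpolation=2)
cv2.imwrite("pics/b.png",b)
E
```

```text
dict_keys(['fx', 'fy', 'cx', 'cy', 'view']) None
hub/disp [0.52807819 0.13469643 0.0480427 ] [0.4973532  0.11560403 0.07      ] [0.53004744 0.09284922 0.07      ]
orange [ 0.56331537 -0.12687936  0.04988004] [ 0.5308461  -0.14030967  0.07      ] [ 0.56478382 -0.1518203   0.07      ]
blue [ 0.45692794 -0.13856054  0.05749904] [ 0.44060555 -0.14516143  0.07      ] [ 0.45950054 -0.15751253  0.07      ]
```

View pics/b.png

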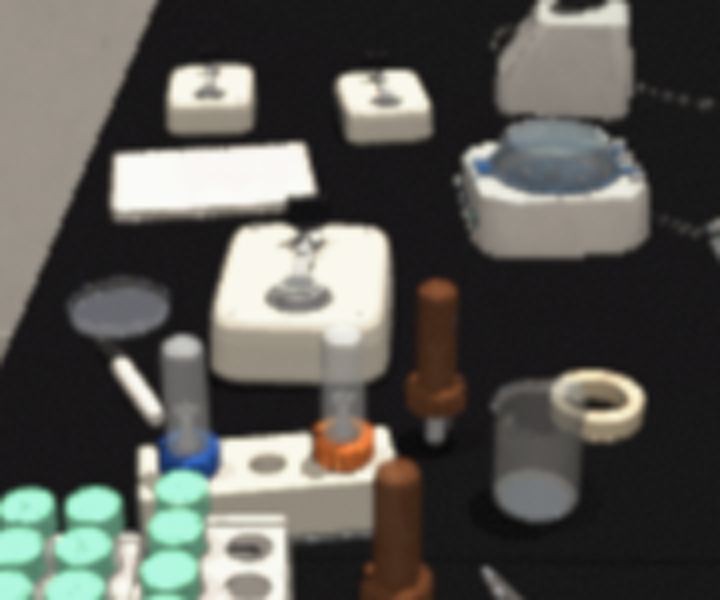

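The large disperser at side crop (300,300) matches the 150x190 size; the two small ones don't. The stand has the orange tube in its +x hole. I'm moving over it now, with a stop above the stand on the way.

Emit:
carry_out --steps '[[[38.8, -10.9, -8, 0, 0, 0], [38.8, -10.9, -8, 0, 0, 0], [38.8, -10.9, -8, 0, 0, 0], [38.8, -10.9, -8, 0, 0, 0], [38.8, -10.9, -8, 0, 0, 0], [38.8, -10.9, -8, 0, 0, 0], [38.8, -10.9, -8, 0, 0, 0], [38.8, -10.9, -8, 0, 0, 0], [38.8, -10.9, -8, 0, 0, 0.1], [38.8, -10.9, -8, 0, 0, 0.247], [45.5, -36.2, -8, 0, 0, 0.247], [45.5, -36.2, -8, 0, 0, 0.247], [45.5, -36.2, -8, 0, 0, 0.247], [45.5, -36.2, -8, 0, 0, 0.247], [45.5, -36.2, -8, 0, 0, 0.247], [45.5, -36.2, -8, 0, 0, 0.247], [45.5, -36.2, -8, 0, 0, 0.247], [45.5, -36.2, -8, 0, 0, 0.247]]]' --hand -1

```text
time: 1.6
ee_pos: [0.5057, -0.1397, 0.3029]
eef_rot: [1.0, 0.003, 0.0, -0.0]
ft_force: [-0.1, 0.1, 0.3]
width: 0.0873
grip_force: 0.0
```

```bash
cat >> h.py <<'E'
def snap(n,f):
    p=r.camera_params(n); im=r.camera(n)[:,:,::-1]; cv2.imwrite(f,im); np.save(f[:-4],p,allow_pickle=True); return p,im
def goto(pos,yaw,q=None):
    """tool-frame delta (cm, rad) from measured pose to tool-down pose with tool x at world yaw"""
    s=r.read_state(); A=R.from_quat(s['eef_rot']); B=R.from_euler('z',yaw)*R.from_euler('x',np.pi)
    return np.round(np.r_[A.inv().apply(np.array(pos)-s['ee_pos'])*100,(A.inv()*B).as_rotvec()],3)
E
python3 - <<'E'
from h import *
snap("wrist","pics/w1.png"); s=r.read_state(); print(s['time'],s['ee_pos'],s['joint_positions'])
print(goto([.51,.10,.27],0))
E
```

```text
1.65 [ 0.5054125  -0.1427903   0.30266865] [ 0.55864026  0.10313016 -0.39966286  1.57583442  0.04063784  1.47060964
 -1.41186818]
[ 5.0900e-01 -2.4279e+01  3.2570e+00  0.0000e+00 -0.0000e+00  2.0000e-03]
```

View pics/w1.png

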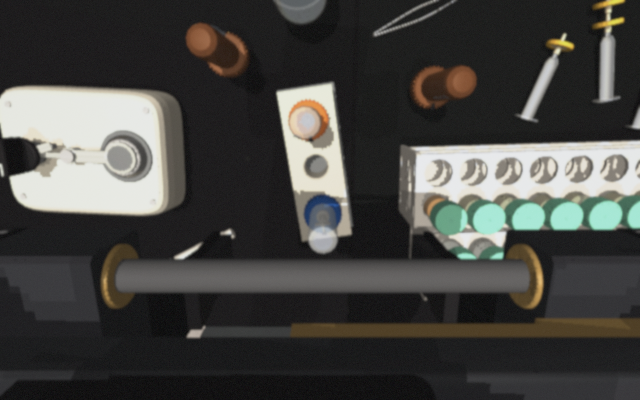

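Wrist view: the disperser is at left, hub at about (124,157), knob at the left edge (15,155). Orange collar is at (308,120), blue at (322,212), stand hole at (316,165), brown look-alikes at (220,45) and (445,85). Moving over the disperser.

Emit:
carry_out --steps '[[[0.5, -21.0, 2.5, 0, 0, 0], [0.5, -21.0, 2.5, 0, 0, 0], [0.5, -21.0, 2.5, 0, 0, 0], [0.5, -21.0, 2.5, 0, 0, 0], [0.5, -21.0, 2.5, 0, 0, 0], [0.5, -21.0, 2.5, 0, 0, 0], [0.5, -21.0, 2.5, 0, 0, 0], [0.5, -21.0, 2.5, 0, 0, 0]]]'

```text
time: 2.32
ee_pos: [0.511, 0.0638, 0.2772]
eef_rot: [1.0, -0.001, -0.0, 0.0]
ft_force: [0.6, -0.6, -0.4]
width: 0.0867
grip_force: 0.0
```

Run:
```python
from h import *
p,im=snap("wrist","pics/w2.png"); s=r.read_state(); print(s['time'],s['ee_pos'])
cv2.imwrite("pics/w2b.png",cv2.resize(im[60:300,120:520],(800,480),interpolation=2))
q=np.load("pics/w1.npy",allow_pickle=True).item()
for n,uv,z in [("hub",(124,157),.072),("ocol",(308,120),.066),("bcol",(322,212),.066),("hole",(316,165),.046)]: print(n,plane(q,uv,z))
```

```text
2.3667 [0.51105913 0.06315843 0.27725722]
hub [0.52090397 0.0794209  0.072     ]
ocol [ 0.56168454 -0.12368098  0.066     ]
bcol [ 0.45718407 -0.13957109  0.066     ]
hole [ 0.5092276  -0.13218937  0.046     ]
```

View pics/w2b.png

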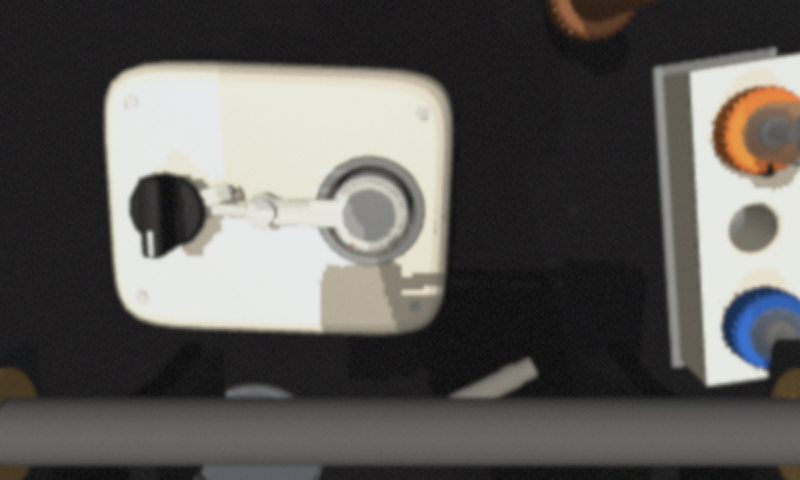

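The crop shows deck screws at (131,101), (422,113), (142,296), (415,305). The closed shutter covers the hub at (370,212), the knob bar top is near (158,215), and the orange tube's black rib at (768,170) points to about -x.

Run:
```python
from h import *
p=np.load("pics/w2.npy",allow_pickle=True).item()
f=lambda u,v,z: plane(p,(u/2+120-.25,v/2+60-.25),z)
c=[f(*a,.062) for a in [(131,101),(422,113),(142,296),(415,305)]]
for x in c: print(x.round(4))
print("ctr",np.mean(c,0)); d=(c[0]-c[1])+(c[2]-c[3]); yaw=np.arctan2(-d[0],d[1]); d2=c[0]+c[1]-c[2]-c[3]; print("yaw",yaw,np.arctan2(d2[1],d2[0]), np.linalg.norm(d)/2,np.linalg.norm(d2)/2)
C=np.mean(c,0)
for yw in [yaw,np.arctan2(d2[1],d2[0])]:
    y=np.array([-np.sin(yw),np.cos(yw)]); print("hub",C[:2]-.05*y,"knob",C[:2]+.051*y, proj(p,[*(C[:2]-.05*y),.072])*2-[240,120],proj(p,[*(C[:2]+.051*y),.11])*2-[240,120])
o=f(*(762,130),.066);hh=f(754,228,.046);rib=f(768,170,.066);print("o",o,"hole",hh,"b",f(765,328,.066),rib)
yw=yaw;y=np.array([-np.sin(yw),np.cos(yw)]);k=C[:2]+.051*y
print(goto([*k,.16],yw),goto([*k,.085],yw))
```

```text
[0.5776 0.2042 0.062 ]
[0.5711 0.0549 0.062 ]
[0.4738 0.2083 0.062 ]
[0.4682 0.0584 0.062 ]
ctr [0.52266362 0.13143844 0.062     ]
yaw -0.04033221842078578 -0.037068565372425005 0.1497312503842668 0.10343937311771657
hub [0.52064756 0.0814791 ] knob [0.52472001 0.18239697] [[370.42373009 212.93727012]] [[150.22156728 217.63131845]]
hub [0.52081062 0.08147279] knob [0.52455369 0.18240341] [[370.43135137 212.62546525]] [[150.24035605 217.98486017]]
o [ 0.56217527 -0.11935144  0.066     ] hole [ 0.50770157 -0.13128537  0.046     ] b [ 0.45555592 -0.13402135  0.066     ] [ 0.54180721 -0.12495671  0.066     ]
[ 1.3210e+00 -1.1936e+01  1.1718e+01  1.0000e-03  1.0000e-03  3.6000e-02] [ 1.3250e+00 -1.1941e+01  1.9218e+01  1.0000e-03  1.0000e-03  3.6000e-02]
```

Emit:
carry_out --steps '[[[1.3, -11.9, 10, 0, 0, 0.036], [1.3, -11.9, 10, 0, 0, 0.036], [1.3, -11.9, 10, 0, 0, 0.036], [1.3, -11.9, 10, 0, 0, 0.036], [1.3, -11.9, 10, 0, 0, 0.036], [1.3, -11.9, 10, 0, 0, 0.036], [1.3, -11.9, 13, 0, 0, 0.036], [1.3, -11.9, 15, 0, 0, 0.036], [1.3, -11.9, 17, 0, 0, 0.036], [1.3, -11.9, 18.0, 0, 0, 0.036], [1.3, -11.9, 18.7, 0, 0, 0.036], [1.3, -11.9, 18.9, 0, 0, 0.036], [1.3, -11.9, 18.9, 0, 0, 0.036], [1.3, -11.9, 18.9, 0, 0, 0.036]]]' --hand 0

```text
time: 3.53
ee_pos: [0.5246, 0.1844, 0.0897]
eef_rot: [1.0, -0.019, 0.001, -0.0]
ft_force: [-0.5, 0.5, -0.4]
width: 0.0437
grip_force: 0.0
```

Run:
```python
from h import *
print(goto([.5246,.1824,.0885],-.04), r.read_state()['joint_positions'][[4,5,6]])
```

```text
[ 0.012  0.204  0.119 -0.    -0.002  0.002] [ 0.24289177  1.07924094 -2.21120187]
```

The last joint is near its limit for clockwise turning, so I'll rise, make a half turn (the same grasp) and come back down.

Emit:
carry_out --steps '[[[0, 0.2, -4, 0, 0, 0], [0, 0.2, -4, 0, 0, -0.12], [0, 0.2, -4, 0, 0, -0.24], [0, 0.2, -4, 0, 0, -0.36], [0, 0.2, -4, 0, 0, -0.48], [0, 0.2, -4, 0, 0, -0.6], [0, 0.2, -4, 0, 0, -0.72], [0, 0.2, -4, 0, 0, -0.84], [0, 0.2, -4, 0, 0, -0.96], [0, 0.2, -4, 0, 0, -1.08], [0, 0.2, -4, 0, 0, -1.2], [0, 0.2, -4, 0, 0, -1.32], [0, 0.2, -4, 0, 0, -1.44], [0, 0.2, -4, 0, 0, -1.57], [0, 0.2, -4, 0, 0, -1.57]]]'

```text
time: 4.78
ee_pos: [0.5242, 0.1826, 0.1295]
eef_rot: [0.718, 0.696, 0.001, 0.0]
ft_force: [0.6, 0.7, -0.3]
width: 0.0428
grip_force: 0.0
```

Emit:
carry_out --steps '[[[0, 0, 0, 0, 0, -0.12], [0, 0, 0, 0, 0, -0.24], [0, 0, 0, 0, 0, -0.36], [0, 0, 0, 0, 0, -0.48], [0, 0, 0, 0, 0, -0.6], [0, 0, 0, 0, 0, -0.72], [0, 0, 0, 0, 0, -0.84], [0, 0, 0, 0, 0, -0.96], [0, 0, 0, 0, 0, -1.08], [0, 0, 0, 0, 0, -1.2], [0, 0, 0, 0, 0, -1.32], [0, 0, 0, 0, 0, -1.44], [0, 0, 0, 0, 0, -1.57], [0, 0, 0, 0, 0, -1.57], [0, 0, 0, 0, 0, -1.57]]]'

```text
time: 6.03
ee_pos: [0.5239, 0.1826, 0.1289]
eef_rot: [0.023, 1.0, 0.0, 0.0]
ft_force: [0.0, 0.0, 0.7]
width: 0.0436
grip_force: 0.0
```

Run:
```python
from h import *
print(goto([.5246,.1824,.0885],np.pi-.04), r.read_state()['joint_positions'])
```

```text
[-0.069 -0.014  4.036  0.     0.    -0.005] [ 0.52762691  0.53414099 -1.20130539  1.72157591  0.52310467  1.25412358
  0.72782535]
```

Emit:
carry_out --steps '[[[-0.1, 0, 2, 0, 0, 0], [-0.1, 0, 4, 0, 0, 0], [-0.1, 0, 4, 0, 0, 0], [-0.1, 0, 4, 0, 0, 0]]]' --hand 0

```text
time: 6.37
ee_pos: [0.5243, 0.1824, 0.0885]
eef_rot: [0.021, 1.0, -0.0, -0.001]
ft_force: [-0.8, 0.0, 0.9]
width: 0.0433
grip_force: 0.0
```

Emit:
carry_out --steps '[[[0, 0, 0, 0, 0, 0], [0, 0, 0, 0, 0, 0], [0, 0, 0, 0, 0, 0], [0, 0, 0, 0, 0, 0], [0, 0, 0, 0, 0, 0], [0, 0, 0, 0, 0, 0]]]' --hand 1 --squeeze 40

```text
time: 6.87
ee_pos: [0.5248, 0.1825, 0.0888]
eef_rot: [0.02, 1.0, -0.0, 0.0]
ft_force: [-0.3, 0.6, 0.2]
width: 0.0116
grip_force: 0.0
```

Emit:
carry_out --steps '[[[0, 0, 0, 0, 0, 0], [0, 0, 0, 0, 0, 0], [0, 0, 0, 0, 0, 0.1], [0, 0, 0, 0, 0, 0.2], [0, 0, 0, 0, 0, 0.3], [0, 0, 0, 0, 0, 0.4], [0, 0, 0, 0, 0, 0.5], [0, 0, 0, 0, 0, 0.6], [0, 0, 0, 0, 0, 0.7], [0, 0, 0, 0, 0, 0.8], [0, 0, 0, 0, 0, 0.9], [0, 0, 0, 0, 0, 0.98], [0, 0, 0, 0, 0, 1.05], [0, 0, 0, 0, 0, 1.08], [0, 0, 0, 0, 0, 1.08], [0, 0, 0, 0, 0, 1.08]]]'

```text
time: 8.2
ee_pos: [0.5248, 0.1827, 0.0887]
eef_rot: [0.53, 0.848, 0.0, 0.0]
ft_force: [-0.7, -0.9, 2.2]
width: 0.0105
grip_force: 40.2
```

Run:
```python
from h import *
s=r.read_state();print(s['torque'],s['ft_force'],s['grip_force'],goto([.5246,.1824,.0885],np.pi-.04),s['joint_positions'])
```

```text
[-0.03773532 -0.17348769  0.46932902] [-0.70174685 -0.90648541  2.19389059] 40.210166573524475 [-1.700e-02 -3.200e-02  2.400e-02  0.000e+00  1.000e-03 -1.077e+00] [ 0.35958334  0.46669015 -0.9502693   1.76344384  0.41751704  1.12844107
 -0.26987481]
```

The wrist moment of 0.47 N m is above the spring's, so the knob is at its stop. Releasing.

Emit:
carry_out --steps '[[[0, 0, 0, 0, 0, 1.05], [0, 0, 0, 0, 0, 1.05], [0, 0, 0, 0, 0, 1.05], [0, 0, 0, 0, 0, 1.05], [0, 0, -2, 0, 0, 1.05], [0, 0, -5, 0, 0, 1.05], [0, 0, -9, 0, 0, 1.05], [0, 0, -13, 0, 0, 1.05], [0, 0, -17, 0, 0, 1.05], [0, 0, -17, 0, 0, 1.05]]]' --hand -1

```text
time: 9.03
ee_pos: [0.5269, 0.1843, 0.2663]
eef_rot: [0.885, 0.466, 0.005, 0.001]
ft_force: [-0.1, 0.9, -0.7]
width: 0.0691
grip_force: 0.0
```

Run:
```python
from h import *
p,im=snap("wrist","pics/w3.png"); s=r.read_state(); print(s['time'],s['ee_pos'],R.from_quat(s['eef_rot']).apply([1,0,0]))
print(proj(p,[[.5207,.0815,.072],[.5246,.1824,.11],[.562,-.12,.066]]))
```

```text
9.0833 [0.52612818 0.18360037 0.26260655] [0.56269866 0.82664787 0.00484822]
[[370.23192603 260.60392863]
 [320.3899395  190.71662118]
 [489.43453204 369.61885738]]
```

View pics/w3.png

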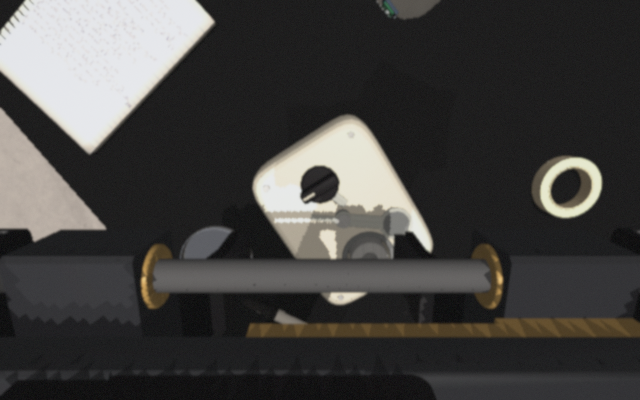

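The knob is back with its bar along the housing's x. The shutter's end is at (397,220), clear of the hub at (370,258), though the gripper rod partly hides it. I'll move for a clear look at the keyway.

Run:
```python
from h import *
p=np.load("pics/w3.npy",allow_pickle=True).item()
print("shutter end",plane(p,(397,220),.0745)); q=np.load("pics/w1.npy",allow_pickle=True).item()
print("brown",plane(q,(233,60),.04),plane(q,(430,90),.04),"beaker",plane(q,(300,10),.04))
print(goto([.55,.01,.25],2.0),goto([.55,.01,.25],1.57),r.read_state()['joint_positions'])
```

```text
shutter end [0.56837512 0.1051086  0.0745    ]
brown [ 0.62598573 -0.03909562  0.04      ] [ 0.5950864  -0.26195423  0.04      ] beaker [ 0.67714237 -0.11451379  0.04      ]
[-1.3013e+01  1.1737e+01  1.2490e+00  6.0000e-03 -2.0000e-03 -1.0270e+00] [-1.3013e+01  1.1737e+01  1.2490e+00  6.0000e-03 -3.0000e-03 -5.9700e-01] [ 0.27598848  0.24784343 -0.81640036  1.55416543  0.18389438  1.41213863
 -1.15081145]
```

Emit:
carry_out --steps '[[[-13, 11.7, 1.2, 0, 0, -0.1], [-13, 11.7, 1.2, 0, 0, -0.2], [-13, 11.7, 1.2, 0, 0, -0.3], [-13, 11.7, 1.2, 0, 0, -0.4], [-13, 11.7, 1.2, 0, 0, -0.5], [-13, 11.7, 1.2, 0, 0, -0.6], [-13, 11.7, 1.2, 0, 0, -0.7], [-13, 11.7, 1.2, 0, 0, -0.8], [-13, 11.7, 1.2, 0, 0, -0.9], [-13, 11.7, 1.2, 0, 0, -1.03], [-13, 11.7, 1.2, 0, 0, -1.03], [-13, 11.7, 1.2, 0, 0, -1.03], [-13, 11.7, 1.2, 0, 0, -1.03]]]' --hand -0.2

```text
time: 10.17
ee_pos: [0.5479, 0.0091, 0.2459]
eef_rot: [0.541, 0.841, -0.0, -0.0]
ft_force: [0.4, -0.1, -0.3]
width: 0.0522
grip_force: 0.0
```

Run:
```python
from h import *
p,im=snap("wrist","pics/w4.png"); s=r.read_state(); print(s['time'],s['ee_pos'])
c=proj(p,[.5207,.0815,.072])[0].astype(int); print(c)
a,b=max(c[1]-50,0),max(c[0]-66,0)
cr=im[a:a+100,b:b+132]; print(a,b); cv2.imwrite("pics/w4b.png",cv2.resize(cr,None,fx=6,fy=6,interpolation=2))
# rectified top view at z=.072, 8 px/mm
```

```text
10.2167 [0.54795482 0.0092046  0.24607909]
[327  99]
49 261
```

View pics/w4b.png

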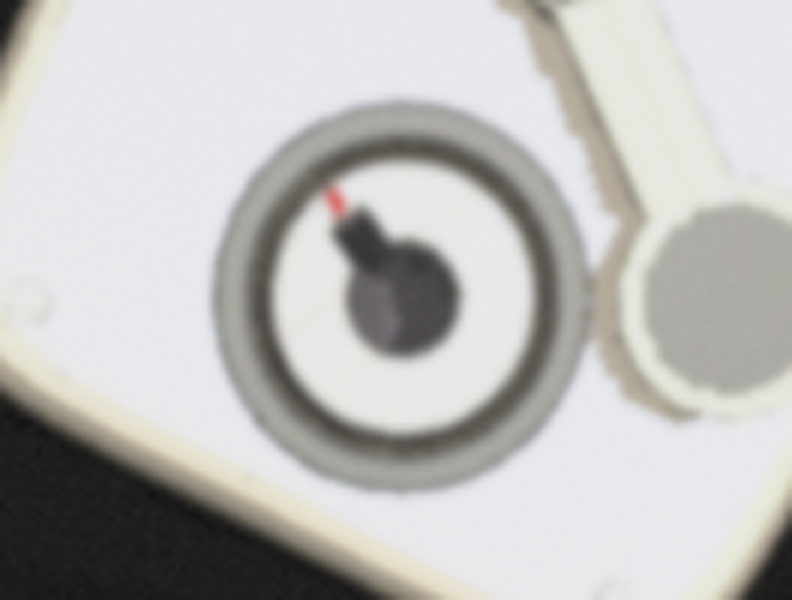

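The shutter is open. Hub bore centre is at crop (404,297) and the keyway's red mark runs to (327,188).

Run:
```python
from h import *
p=np.load("pics/w4.npy",allow_pickle=True).item()
g=lambda u,v:plane(p,(261+u/6-.42,49+v/6-.42),.072)[:2]
c=g(404,297); 
for m in [(327,188),(338,203),(357,228)]:
    d=g(*m)-c; print(c,d*1000,"key yaw (0 => -x)",np.arctan2(-d[1],-d[0]))
a,b=g(275,297),g(535,297);e,f=g(404,157),g(404,433);print(np.linalg.norm(a-b),(a+b)/2,(e+f)/2)
for z,y in [(.25,2.),(.25,1.57)]: print(goto([.5615,-.1215,z],y))
print(r.read_state()['joint_positions'])
```

```text
[0.52043237 0.08296661] [-17.01546826   9.4290567 ] key yaw (0 => -x) -0.5060208825899504
[0.52043237 0.08296661] [-14.64323345   8.16998127] key yaw (0 => -x) -0.5089153816340677
[0.52043237 0.08296661] [-10.5810934    6.10374782] key yaw (0 => -x) -0.5232266191897763
0.039284249885646126 [0.52056936 0.08302912] [0.52043986 0.0829504 ]
[-1.2449e+01 -4.2060e+00 -3.9400e-01 -1.0000e-03 -0.0000e+00 -0.0000e+00]
[-1.2449e+01 -4.2060e+00 -3.9400e-01 -1.0000e-03 -0.0000e+00  4.3000e-01]
[ 0.62687043  0.24585341 -0.84571288  1.59604901  0.18621633  1.38455495
  0.19036445]
```

Run:
```python
from h import *
print(goto([.60,-.19,.25],2.))
```

```text
[-2.028e+01 -3.554e+00 -3.970e-01 -1.000e-03 -0.000e+00 -0.000e+00]
```

Emit:
carry_out --steps '[[[-20.3, -3.6, -0.4, 0, 0, 0], [-20.3, -3.6, -0.4, 0, 0, 0], [-20.3, -3.6, -0.4, 0, 0, 0], [-20.3, -3.6, -0.4, 0, 0, 0], [-20.3, -3.6, -0.4, 0, 0, 0], [-20.3, -3.6, -0.4, 0, 0, 0], [-20.3, -3.6, -0.4, 0, 0, 0], [-20.3, -3.6, -0.4, 0, 0, 0], [-20.3, -3.6, -0.4, 0, 0, 0]]]'

```text
time: 10.97
ee_pos: [0.6006, -0.1885, 0.2507]
eef_rot: [0.539, 0.843, 0.0, -0.0]
ft_force: [0.8, 0.5, 0.3]
width: 0.052
grip_force: 0.0
```

Run:
```python
from h import *
p,im=snap("wrist","pics/w5.png"); s=r.read_state(); print(s['time'],s['ee_pos'])
c=proj(p,[.5615,-.1215,.066])[0].astype(int); print(c)
a,b=max(c[1]-60,0),max(c[0]-80,0)
cr=im[a:a+120,b:b+160]; print(a,b); cv2.imwrite("pics/w5b.png",cv2.resize(cr,None,fx=5,fy=5,interpolation=2))
```

```text
11.0167 [ 0.60058023 -0.18851804  0.25082211]
[313  99]
39 233
```

View pics/w5b.png

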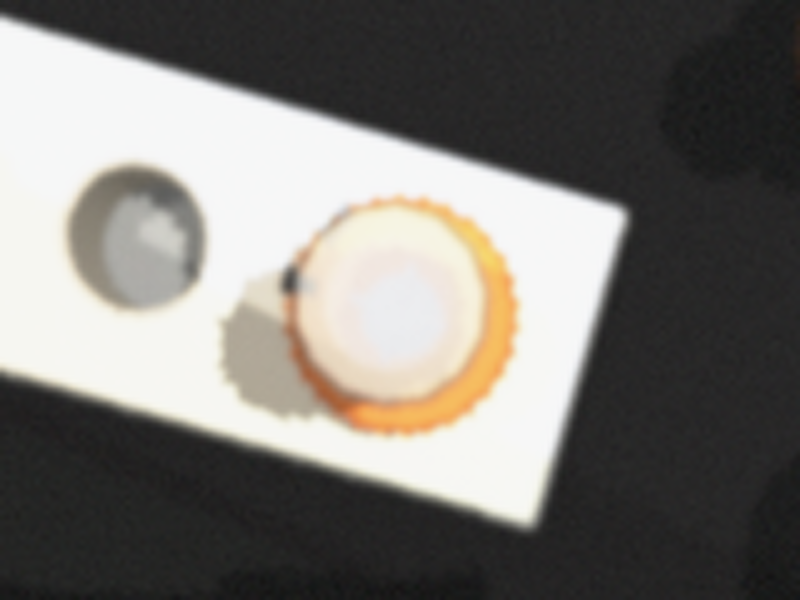

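Collar centre is at crop (401,315), the black rib at (291,280), the empty middle hole at (137,238), and the stand corners at (627,208) and (537,528).

Run:
```python
from h import *
p=np.load("pics/w5.npy",allow_pickle=True).item()
g=lambda u,v,z:plane(p,(233+u/5-.4,39+v/5-.4),z)[:2]
c=g(401,315,.065);rib=g(291,280,.062);h=g(137,238,.046);t=g(395,303,.151)
print("collar",c,"top",t,"rib",np.arctan2(*-(rib-c)[::-1]),np.linalg.norm(rib-c)); print("hole",h,np.linalg.norm(h-c))
k=(g(627,208,.046)+g(537,528,.046))/2; u=(k-h)/np.linalg.norm(k-h);print("from stand",h+u*.055,np.linalg.norm(k-h),np.arctan2(u[1],u[0]))
for z in (.19,.089): print(goto([*c,z],2.))
```

```text
collar [ 0.56142833 -0.12320453] top [ 0.5625099  -0.12286128] rib 0.13317559475230112 0.021770082930345058
hole [ 0.50779497 -0.13151759] 0.05427378913739878
from stand [ 0.56217303 -0.12326975] 0.09127411939233225 0.1505284957558352
[ 7.573e+00 -8.110e-01  6.081e+00  0.000e+00  0.000e+00  4.000e-03]
[ 7.5740e+00 -8.1400e-01  1.6181e+01  0.0000e+00  0.0000e+00  4.0000e-03]
```

Emit:
carry_out --steps '[[[7.6, -0.8, 3, 0, 0, 0], [7.6, -0.8, 3, 0, 0, 0], [7.6, -0.8, 3, 0, 0, 0], [7.6, -0.8, 6, 0, 0, 0], [7.6, -0.8, 8, 0, 0, 0], [7.6, -0.8, 11, 0, 0, 0], [7.6, -0.8, 14, 0, 0, 0], [7.6, -0.8, 16.2, 0, 0, 0], [7.6, -0.8, 16.2, 0, 0, 0], [7.6, -0.8, 16.2, 0, 0, 0]]]'

```text
time: 11.85
ee_pos: [0.561, -0.1236, 0.0886]
eef_rot: [0.539, 0.843, -0.0, -0.001]
ft_force: [0.1, 0.6, 0.3]
width: 0.0518
grip_force: 0.0
```

Emit:
carry_out --steps '[[[0, 0, 0, 0, 0, 0], [0, 0, 0, 0, 0, 0], [0, 0, 0, 0, 0, 0], [0, 0, 0, 0, 0, 0], [0, 0, 0, 0, 0, 0], [0, 0, 0, 0, 0, 0], [0, 0, 0, 0, 0, 0]]]' --hand 1 --squeeze 35

```text
time: 12.43
ee_pos: [0.5619, -0.1247, 0.0894]
eef_rot: [0.539, 0.842, 0.0, 0.001]
ft_force: [-0.6, 0.2, 5.8]
width: 0.0296
grip_force: 35.0
```

Run:
```python
from h import *
s=r.read_state();print(s['ee_pos'],s['width'],s['grip_force'],goto([.562,-.123,.089],2.0))
```

```text
[ 0.56186703 -0.12468784  0.08936068] 0.029625795742565766 34.98917371965945 [0.148 0.083 0.036 0.001 0.001 0.003]
```

Emit:
carry_out --steps '[[[0, 0, -1, 0, 0, 0], [0, 0, -2.5, 0, 0, 0], [0, 0, -4.5, 0, 0, 0], [0, 0, -7, 0, 0, 0], [0, 0, -10, 0, 0, 0], [0, 0, -10.5, 0, 0, 0], [0, 0, -10.5, 0, 0, 0]]]'

```text
time: 13.02
ee_pos: [0.5624, -0.1245, 0.196]
eef_rot: [0.539, 0.842, 0.0, 0.002]
ft_force: [0.8, -0.0, -2.7]
width: 0.0293
grip_force: 35.0
```

Run:
```python
from h import *
s=r.read_state();print(s['ee_pos'],s['width'],s['grip_force'],s['ft_force'],goto([.5203,.0815,.20],2.0-.65),goto([.5203,.0815,.175],2.0-.65))
```

```text
[ 0.56241261 -0.12451191  0.19597828] 0.02934390342341539 34.9855224089697 [ 0.84116595 -0.03524378 -2.68838323] [ 2.047e+01  4.804e+00 -4.420e-01  3.000e-03  2.000e-03  6.530e-01] [2.0477e+01 4.7970e+00 2.0580e+00 3.0000e-03 2.0000e-03 6.5300e-01]
```

Emit:
carry_out --steps '[[[20.5, 4.8, -0.4, 0.003, 0.002, 0.08], [20.5, 4.8, -0.4, 0.003, 0.002, 0.16], [20.5, 4.8, -0.4, 0.003, 0.002, 0.25], [20.5, 4.8, -0.4, 0.003, 0.002, 0.34], [20.5, 4.8, -0.4, 0.003, 0.002, 0.43], [20.5, 4.8, -0.4, 0.003, 0.002, 0.52], [20.5, 4.8, -0.4, 0.003, 0.002, 0.6], [20.5, 4.8, -0.4, 0.003, 0.002, 0.65], [20.5, 4.8, -0.4, 0.003, 0.002, 0.65], [20.5, 4.8, -0.4, 0.003, 0.002, 0.65], [20.5, 4.8, -0.4, 0.003, 0.002, 0.65], [20.5, 4.8, -0.4, 0.003, 0.002, 0.65]]]'

```text
time: 14.02
ee_pos: [0.5189, 0.0815, 0.1971]
eef_rot: [0.78, 0.626, -0.001, -0.002]
ft_force: [0.6, -0.1, -1.5]
width: 0.0295
grip_force: 35.0
```

Run:
```python
from h import *
p,im=snap("wrist","pics/w6.png");s=r.read_state();print(s['ee_pos'],s['ft_force'],goto([.5203,.0815,.16],1.35))
for n in("scene","side"):
    q,im=snap(n,f"pics/{n}6.png"); c=proj(q,[.5205,.0825,.10])[0].astype(int); print(n,c)
    cr=im[c[1]-35:c[1]+35,c[0]-40:c[0]+40]; cv2.imwrite(f"pics/{n}6b.png",cv2.resize(cr,None,fx=5,fy=5,interpolation=2))
a=cv2.imread("pics/scene6b.png");b=cv2.imread("pics/side6b.png");cv2.imwrite("pics/c6.png",np.hstack([a,b]))
```

```text
[0.5190299  0.08153179 0.1972428 ] [ 0.28982803  0.91788356 -2.0480721 ] [ 2.100e-02  1.390e-01  3.724e+00 -4.000e-03 -1.000e-03  3.000e-03]
scene [341 207]
side [313 203]
```

View pics/c6.png

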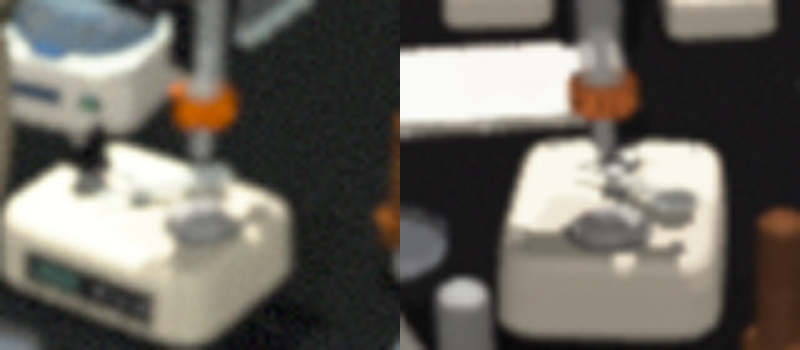

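The tube hangs above the hub in both views: its axis is at 203 against the hub's 205 (scene) and 604 against 606 (side). Lowering the shaft tip into the bore.

Emit:
carry_out --steps '[[[0, 0.14, 1, -0.004, 0, 0], [0, 0.14, 2.5, -0.004, 0, 0], [0, 0.14, 4, -0.004, 0, 0], [0, 0.14, 4.8, -0.004, 0, 0], [0, 0.14, 5.2, -0.004, 0, 0], [0, 0.14, 5.5, -0.004, 0, 0], [0, 0.14, 5.7, -0.004, 0, 0], [0, 0.14, 5.7, -0.004, 0, 0], [0, 0.14, 5.7, -0.004, 0, 0]]]'

```text
time: 14.92
ee_pos: [0.5206, 0.0816, 0.141]
eef_rot: [0.78, 0.626, 0.001, 0.0]
ft_force: [-0.6, 0.3, -1.9]
width: 0.0296
grip_force: 35.0
```

Run:
```python
from h import *
s=r.read_state();print(s['ee_pos'],s['ft_force'],s['torque'],goto([.5203,.0815,.109],1.35))
```

```text
[0.5206292  0.08162226 0.14098169] [-0.64058548  0.3260225  -1.86149706] [ 0.00619227 -0.07008762 -0.01864946] [-2.200e-02 -3.400e-02  3.198e+00  1.000e-03 -1.000e-03  3.000e-03]
```

Emit:
carry_out --steps '[[[0, 0, 0.3, 0, 0, 0], [0, 0, 0.6, 0, 0, 0], [0, 0, 0.9, 0, 0, 0], [0, 0, 1.1, 0, 0, 0], [0, 0, 1.1, 0, 0, 0], [0, 0, 1.1, 0, 0, 0]]]'

```text
time: 15.42
ee_pos: [0.5202, 0.0815, 0.1294]
eef_rot: [0.78, 0.626, 0.0, -0.0]
ft_force: [-0.0, -0.4, -2.3]
width: 0.0292
grip_force: 35.0
```

The force shows no hub reaction, so the key is entering the keyway. Continuing down.

Emit:
carry_out --steps '[[[0, 0, 0.3, 0, 0, 0], [0, 0, 0.6, 0, 0, 0], [0, 0, 0.9, 0, 0, 0], [0, 0, 1.2, 0, 0, 0], [0, 0, 1.5, 0, 0, 0], [0, 0, 1.7, 0, 0, 0], [0, 0, 1.9, 0, 0, 0], [0, 0, 1.9, 0, 0, 0], [0, 0, 1.9, 0, 0, 0]]]'

```text
time: 16.17
ee_pos: [0.5204, 0.0816, 0.1108]
eef_rot: [0.78, 0.626, 0.001, 0.0]
ft_force: [-3.4, -0.8, 4.2]
width: 0.0295
grip_force: 35.0
```

Run:
```python
from h import *
z=[]
for i in range(6):
    r.camera("side");s=r.read_state();z.append([*s['ee_pos'],*s['ft_force'],*s['torque']])
print(np.mean(z,0).round(4),s['grip_force'])
```

```text
[ 0.5204  0.0816  0.1109 -2.5477 -0.1307  5.4976 -0.1838  0.6868 -0.0066] 34.99155816156417
```

The hub reaction is about 7.5 N, so roughly 4 to 5 mm pressed. Pushing 2 mm more.

Emit:
carry_out --steps '[[[0, 0, 0.1, 0, 0, 0], [0, 0, 0.2, 0, 0, 0], [0, 0, 0.2, 0, 0, 0], [0, 0, 0.2, 0, 0, 0], [0, 0, 0.2, 0, 0, 0]]]'

```text
time: 16.88
ee_pos: [0.5205, 0.0816, 0.1091]
eef_rot: [0.78, 0.626, 0.001, 0.0]
ft_force: [-2.8, -0.4, 6.5]
width: 0.0292
grip_force: 35.0
```

Run:
```python
from h import *
z=[]
for i in range(6):
    r.camera("side");s=r.read_state();z.append([*s['ee_pos'],*s['ft_force'],*s['torque']])
print(np.mean(z,0).round(4),s['grip_force'],s['time'])
for n in("scene","side"):
    q,im=snap(n,f"pics/{n}7.png"); c=proj(q,[.5205,.0825,.08])[0].astype(int)
    cr=im[c[1]-35:c[1]+35,c[0]-40:c[0]+40]; cv2.imwrite(f"pics/{n}7b.png",cv2.resize(cr,None,fx=5,fy=5,interpolation=2))
cv2.imwrite("pics/c7.png",np.hstack([cv2.imread("pics/scene7b.png"),cv2.imread("pics/side7b.png")]))
```

```text
[ 0.5205  0.0816  0.1091 -2.2038 -0.5608  6.9331 -0.1934  0.7313  0.009 ] 34.9924692325294 17.1833
```

View pics/c7.png

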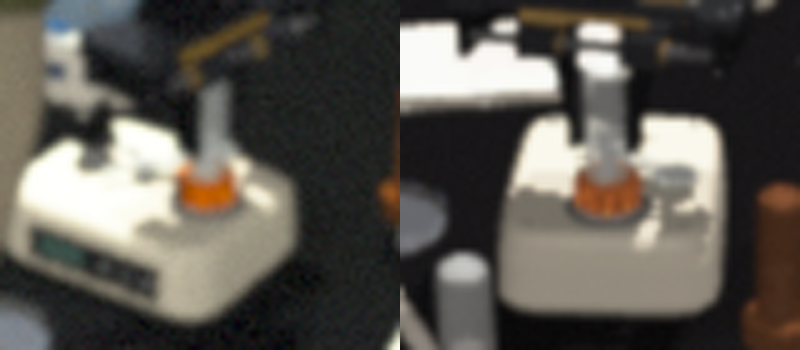

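The collar is seated flat on the hub in both views. The reaction rose 1.4 N over the last 1.8 mm, which matches the spring, so the press is about 6 mm and not at its stop. Handing in.

```bash
python3 -c "
from bench import r
print(r.close_job())"
```

```text
the job is handed in; nothing more can be done
None
```

The job is handed in, with no verdict returned: the knob sprang back, the shutter is open, and the orange tube is keyed into the hub, still gripped at 35 N and holding the hub about 6 mm down, estimated from force and height.

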